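# Set the desk air purifier to speed five and start it

### The arm

A 6-joint arm with a two-finger parallel gripper is mounted at the origin on a cart in front of the work surface, level with it; the furniture and walls round the work are solid. World frame = base frame: x ahead of the robot, y to its left, z up, the work surface at z = 0. Lengths are in m, angles in rad, forces in N, time in s.
With the tool pointing down it reaches from about 0.35 to 0.775 m from the base axis. Payload 7.3 kg.
Tool frame: the origin (TCP) lies midway between the tips of the shut fingers; the grasp point (between the pads) lies 19 mm behind it; z points along the fingers, y is the line along which they close (so a half turn about z gives the same grasp; the last joint's range is limited). The gripper opens to 92 mm and grips with 3 to 60 N. Pads are 19 mm wide; open, the fingers measure 130 mm over their backs; the gripper's body (75 mm by 190 mm) begins 47 mm behind the grasp point.
Start: joints at [1.043, 0.342, 1.524, -0, 1.275, -0.146], TCP at [0.196, 0.487, 0.227] pointing down, gripper open.
Joint ranges: [-2.53, 2.53], [-0.77, 2.02], [0.04, 2.7], [-1, 4.14], [0.28, 2.66], [-3.11, 3.11]. Speed limits (rad/s): [2.57, 2.57, 3.14, 3.14, 3.14, 3.14].

### API

Orientations are given as a rotation vector (axis times angle).
In Python, from cell import bot gives the robot as it stands.
- The arm moves only by the tool move_arm, never from a script. Its argument "deltas" is a list that holds one entry, the list of rows, each a list of 7 numbers: the shift along the tool's x, y, z in cm, then the turn, a rotation vector about the tool's x, y, z in degrees, then the finger opening in cm, from 0 to 9.18. A call has 1 to 5 rows; each row shifts and turns the commanded pose from where the row before left it, along the tool's axes as they then stand; what a row does not reach is not made up. A row lasts 1/8 s, in which the tool goes at most 62.5 mm and 10.7 degrees, less where a joint would pass 70% of its speed; a pose out of reach is approached as far as the arm can. A call is refused whole if a number of a shift passes 6.25 or a number of a turn 10.7, either way. A call with a gripper value outside its range is refused whole. The fingers move at their own pace and stop on an object; "newtons" is the grip in N (left out, the last holds). Time passes only in rows, so rows that do not move let the fingers close. It gives the time, the measured TCP pose, the force, the opening and the grip force at its end, in the units of the state.
- bot.read_state(): the state, without advancing time (a new reading comes with each control period).
- bot.capture(name): name is "side" or "top" or "wrist"; returns the picture (480x640x3 uint8, red, green, blue); there is no depth.
- bot.get_calibration(name): a dict with "K" (3x3 intrinsics, pixels), "k1" (the pictures are not rectified: a ray, as slopes to the right and down, at radius r is drawn at 1 + k1 r^2 times it, then the intrinsics apply), "world_to_cam" (4x4, takes a point from world to camera coordinates); the wrist camera has in their place "T_tool_cam" (4x4, takes a point from camera to tool coordinates, whose origin is the TCP and whose axes are the flange's). Camera axes: x right, y up, looking along -z (the intrinsics and any distortion apply to the point x, -y, -z); pixel columns grow to the right and rows downward; lengths in m; the calibration is good to about 2 mm. A picture is of the moment at which its call begins: read the wrist's pose just before it. get_calibration takes no time and is no camera call.
- bot.sign_off(): hands the job in; it is judged then, once.
The state is a dict: "clock": time; "q": joint angles; "qd": joint speeds; "joint_efforts": joint torques, N m; "tool_pos": TCP position; "eef_rot": TCP orientation; "force": force on the tool from outside, world axes, zero at the start; "torque": the same for the moment, N m; "gripper_width": finger opening in m; "gripper_force": force on a finger pad.
Only numpy, scipy, OpenCV 4.12 (cv2) and the standard library are available. Lean on these libraries where they do the work, as an engineer would, in place of code of your own. Each camera call takes 0.05 s, during which the arm holds its last target. There are 200 camera calls.

### The job

With a fingertip, push the pointer dial of the desk air purifier round clockwise, click by click, until it rests at speed 5 (the mark with five dots), not going past it. Then press the start button beside it all the way down, let go and move clear. Touch only: do not pinch the dial, do not lift the purifier or shove it about, and leave the things behind it where they stand.

Things in the scene. Friction and masses are not known exactly. Their poses are not given: they have to be found in the camera images.
- purifier: White desk air purifier, a rounded box 170 (x) x 240 (y) x 65 mm high, 1.8 kg, loose on rubber feet. Origin: centre of its underside; x points from the slotted front (robot's side) to the back, y to its left, z up. On its flat top deck (z 65 mm): the dial in the left half (axis at x -30, y +45 mm), the start button in the right half (x -30, y -75 mm), nothing else raised.
- dial_axis (a point): Point on the dial's turning axis at deck height (65 mm above the desk), fixed in the purifier, axes as the purifier's. Flat marks lie round it at about 56 mm: a bar (off), then 1 to 6 dots, a group every 30 degrees clockwise.
- dial (a joint): Dial angle, rad, growing clockwise from above. Clicks 0.5236 apart: 0 off, 0.524 speed 1, ... 2.618 speed 5, 3.142 speed 6 (end stop). The pointer points along the purifier's +y (left) at 0, +x (back) at pi/2, -y (right) at pi. It starts at off, 1 or 2. Detents pull it to the nearest click, tipping over half-way between two; a crest takes about 0.09 N m (2.5 N at the pointer).
- dial_tip (a point): Top of the pointer's outer end, 45 mm from the dial axis, 31 mm above the deck. The pointer is an upright black bar 12 mm wide with flat vertical sides, from 14 mm behind the axis to 45 mm ahead of it, underside 5 mm and top 31 mm above the deck, on a disc of radius 18 mm whose top is 8 mm above the deck; a thin white line on its top runs towards the pointing end.
- dial_push: The half of the pointer bar on its anticlockwise side, whose face is pushed to turn the dial clockwise (6 mm thick). Origin on the dial axis, 1 mm above the deck; its y points along the pointer, x to the clockwise side.
- dial_lead: The other half of the pointer bar, on its clockwise side (6 mm thick). Same origin and axes as dial_push. Pushing firmly on both halves at once is pinching.
- start_top (a point): Centre of the top of the round black start button, 14 mm radius, in a grey collar. It goes straight down.
- start (a joint): How far the start button is pressed, m: 0 up, 0.006 fully down; spring return, 3.5 N at the bottom.
- gel_mid (a point): Half-way up the upright hand gel bottle with a blue cap, 38 x 47 x 106 mm, behind the purifier. Bystander.
- gluestick_mid (a point): Half-way up the upright glue stick, 27 mm across, 92 mm high, behind the purifier. Bystander.
- carton_mid (a point): Half-way up the small flat carton, 45 x 75 x 18 mm, behind the purifier. Bystander.

How it is judged:
On the way, in this order (a step that is already met when the one before it is completed fails the run):
1. the dial rests at speed 5 with the start button up (value of joint dial between 2.488 and 2.748 rad and value of joint start below 0.001 m), for 0.2 s.
2. the start button is pressed down with the dial at speed 5 (value of joint dial between 2.488 and 2.748 rad and value of joint start above 0.004 m), for 0.05 s.
At the end, for the whole second after the job is handed in: The dial stands still within 0.13 rad of speed 5 (2.618 rad), the start button has come back up (under 1 mm), and the purifier stands level, less than 40 mm from where it began (all of step 1 and velocity of joint dial between -0.1 and 0.1 rad/s and angle between purifier's own z axis and vertical below 0.03 rad and distance of purifier from where it was at the start of the episode below 0.04 m); the robot touches nothing.
It fails at once if the dial goes past speed 5 (half-way to the next click) (value of joint dial above 2.878 rad).
It fails at once if the start button is pressed (over 2.5 mm) while the dial is not at speed 5 (value of joint start above 0.0025 m and not (value of joint dial between 2.488 and 2.748 rad)).
It fails at once if the pointer is pinched from both sides (over 2 N on each) (contact force between the fingers and dial_push above 2 N and contact force between the fingers and dial_lead above 2 N).
It fails at once if the purifier is lifted or tipped (8 mm, 0.1 rad) or shoved 40 mm (height (world z) of purifier above 0.008 m or angle between purifier's own z axis and vertical above 0.1 rad or distance of purifier from where it was at the start of the episode above 0.04 m).
It fails at once if a thing behind the purifier is moved by more than 20 mm (distance of any of gel_mid, gluestick_mid, carton_mid from where it was at the start of the episode above 0.02 m).
It also fails if it takes over 42 s, if anything falls off the work surface, if the arm or the gripper's body presses on something with over 40 N, if the wrist force passes 120 N, or if a joint passes its speed limit or range.

## Working session

There is one attempt and no reset: what is moved stays moved. The work goes in short steps, Python scripts to look and compute and a tool call to move; the robot and the scene stay as the last step left them, time stands still between calls to the robot, and variables do not carry over. Pictures are saved under pics/ and viewed, at most 10 in all, crops included, and the job is handed in when it is done.

Besides the shell and the picture viewer there is one more tool, called after "Emit:" by a JSON object that holds its "method" and its "body", one argument or row to a line. move_arm: Moves the arm, as the interface text tells. Its arguments: {"type":"object","properties":{"deltas":{"type":"array","items":{"type":"array","items":{"type":"array","items":{"type":"number"}}}},"newtons":{"type":"number"}},"required":["deltas"]}

```bash
mkdir -p pics; python3 - <<'E'
from cell import bot
import cv2,numpy as np
s=bot.read_state();print({k:np.round(v,3) for k,v in s.items()})
a=bot.capture("top");b=bot.capture("side")
cv2.imwrite("pics/top.png",a[:,:,::-1]);cv2.imwrite("pics/side.png",b[:,:,::-1])
for n in("top","side","wrist"):print(n,bot.get_calibration(n))
E
```

```text
{'clock': np.float64(0.0), 'q': array([ 1.043,  0.343,  1.525, -0.   ,  1.275, -0.146]), 'qd': array([-0.   ,  0.001, -0.001,  0.   ,  0.   ,  0.   ]), 'joint_efforts': array([ -0.   , -43.122, -24.422,   0.072,   0.056,  -0.   ]), 'tool_pos': array([0.195, 0.487, 0.226]), 'eef_rot': array([-5.960e-01, -3.084e+00,  2.000e-03]), 'force': array([ 0.338, -0.358, -1.253]), 'torque': array([-0.027,  0.003, -0.012]), 'gripper_force': np.float64(0.0), 'gripper_width': np.float64(0.092)}
top {'K': array([[450.80418629,   0.        , 308.70015056],
       [  0.        , 450.80418629, 245.00980299],
       [  0.        ,   0.        ,   1.        ]]), 'k1': -0.09802074783319022, 'world_to_cam': array([[-0.02182963, -0.99976039,  0.0016244 ,  0.05239702],
       [ 0.97737186, -0.02099879,  0.21048346, -0.66332443],
       [-0.21039892,  0.00618242,  0.97759607, -0.79622053],
       [ 0.        ,  0.        ,  0.        ,  1.        ]])}
side {'K': array([[616.58520895,   0.        , 318.28896502],
       [  0.        , 616.58520895, 234.05110794],
       [  0.        ,   0.        ,   1.        ]]), 'k1': 0.05968716323245832, 'world_to_cam': array([[ 0.86852853, -0.49553987,  0.00992108, -0.54678054],
       [ 0.22151539,  0.40599895,  0.88662043, -0.23820248],
       [-0.44338372, -0.76785747,  0.46239138, -0.54518062],
       [ 0.        ,  0.        ,  0.        ,  1.        ]])}
wrist {'K': array([[348.44210734,   0.        , 317.4245794 ],
       [  0.        , 348.44210734, 240.32544677],
       [  0.        ,   0.        ,   1.        ]]), 'k1': -0.01635076819596849, 'T_tool_cam': array([[-5.13830843e-04,  9.66629948e-01,  2.56176267e-01,
         6.92235201e-02],
       [ 9.99999450e-01,  7.30812771e-04, -7.51806373e-04,
        -2.44644280e-04],
       [-9.13935443e-04,  2.56175740e-01, -9.66629792e-01,
        -1.57378726e-01],
       [ 0.00000000e+00,  0.00000000e+00,  0.00000000e+00,
         1.00000000e+00]])}
```

View pics/top.png

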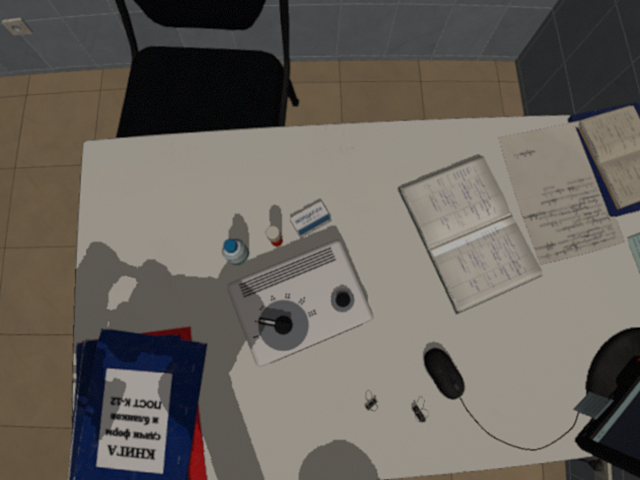

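View pics/side.png

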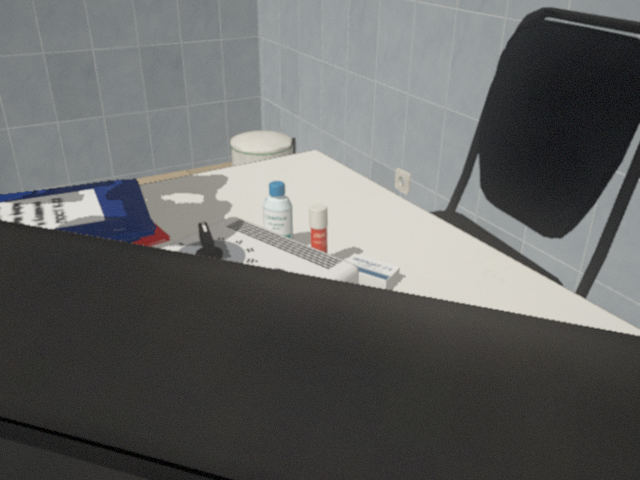

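The top view shows the purifier centred near (300,302), the dial axis near (284,325), its pointer to the left (tip near 259,321), and the button near (343,299). The side view is mostly blocked by the arm. I'll refine these points next.

```bash
cat > h.py <<'E'
from cell import bot
import cv2,numpy as np
from scipy.spatial.transform import Rotation as R
def ray(name,uv,state=None):
    c=bot.get_calibration(name)
    uv=np.array(uv,float).reshape(-1,1,2)
    n=cv2.undistortPoints(uv,c["K"],np.array([c["k1"],0,0,0.])).reshape(-1,2)
    d=np.c_[n[:,0],-n[:,1],-np.ones(len(n))]
    if name=="wrist":
        T=np.eye(4);T[:3,:3]=R.from_rotvec(state["eef_rot"]).as_matrix();T[:3,3]=state["tool_pos"]
        T=T@c["T_tool_cam"]
    else:T=np.linalg.inv(c["world_to_cam"])
    return T[:3,3],d@T[:3,:3].T
def onplane(name,uv,z,state=None):
    o,d=ray(name,uv,state);return o+d*((z-o[2])/d[:,2])[:,None]
E
python3 - <<'E'
from h import *
im=cv2.imread("pics/top.png")
cr=cv2.resize(im[225:380,210:390],None,fx=4,fy=4,interpolation=cv2.INTER_CUBIC)
cv2.imwrite("pics/crop.png",cr[:600,:800] )
g=cv2.cvtColor(im,cv2.COLOR_BGR2GRAY)
m=(g<45).astype(np.uint8);n,l,s,c=cv2.connectedComponentsWithStats(m)
for i in range(1,n):
    if 230<c[i][0]<375 and 240<c[i][1]<365 and s[i,4]>20:print(s[i],c[i],onplane("top",c[i],.08))
E
```

```text
[273 239   9   6  24] [277.91666667 242.29166667] [[0.66882451 0.09657536 0.08      ]]
[336 292  14  15 175] [342.43428571 298.86285714] [[ 0.55863097 -0.02233085  0.08      ]]
[258 315  35  19 358] [279.24860335 323.40223464] [[0.51603945 0.09543261 0.08      ]]
```

View pics/crop.png

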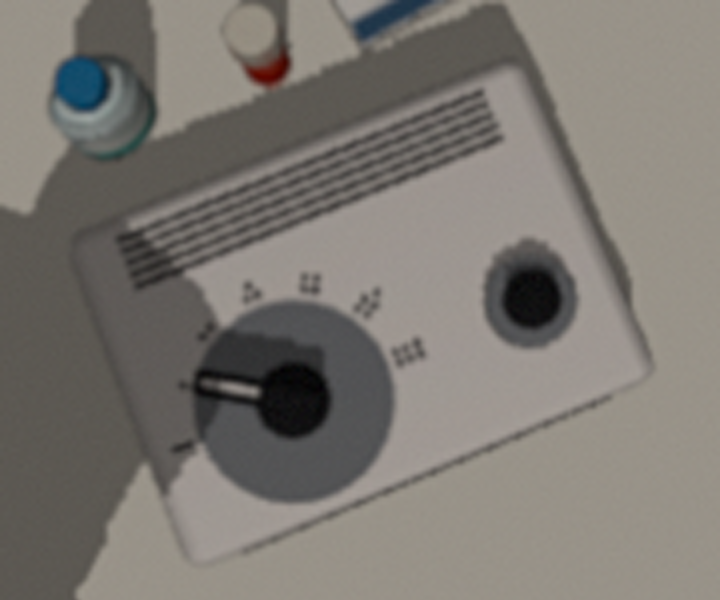

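The crop shows the pointer at the single dot (speed 1). The grey ring is centred at about crop (294,400), which is px (283.5,325). The button is at crop (530,298), and the five-dot mark is at (368,302).

```bash
python3 - <<'E'
from h import *
im=cv2.imread("pics/top.png")
P=lambda u,v:(210+(u+.5)/4-.5,225+(v+.5)/4-.5)
ax=onplane("top",[P(294,400)],.065)[0]
bt=onplane("top",[(342.43,298.86)],.073)[0]
tip=onplane("top",[P(200,383)],.096)[0]
d5=onplane("top",[P(368,302)],.065)[0];d1=onplane("top",[P(183,384)],.065)[0]
print("axis",ax,"btn",bt,np.linalg.norm((ax-bt)[:2]))
y=(ax-bt)[:2];A=lambda v:np.degrees(np.arctan2(v[1],v[0]))
print("ang y",A(y),"tip",A((tip-ax)[:2]),np.linalg.norm((tip-ax)[:2]),"d1",A((d1-ax)[:2]),"d5",A((d5-ax)[:2]),np.linalg.norm((d5-ax)[:2]))
# slot line
a,b=onplane("top",[P(120,236),P(483,92)],.065);print("slots",A((a-b)[:2]))
s=bot.read_state();M=R.from_rotvec(s["eef_rot"]).as_matrix();print(M.round(3),A(M[:2,0]),A(M[:2,1]))
E
```

```text
axis [0.5142387  0.08913409 0.065     ] btn [ 0.55927724 -0.02287195  0.073     ] 0.12072209008000609
ang y 111.90546063470374 tip 79.92055449868514 0.041371259754359055 d1 80.80935503599606 d5 -38.177672538171315 0.057382402627231065
slots 110.76174392956938
[[-0.928  0.373 -0.001]
 [ 0.373  0.928 -0.001]
 [ 0.    -0.001 -1.   ]] 158.1262888694693 68.12630309948233
```

Emit:
{"method": "move_arm", "body": {
  "deltas": [
    [[-4.1,-2.2,0,0,0,0,0],[-4.1,-2.2,0,0,0,0,0],[-4.1,-2.2,0,0,0,0,0],[-4.1,-2.2,0,0,0,0,0],[-4.1,-2.2,0,0,0,0,0]]
  ]
}}

```text
clock: 0.72
tool_pos: [0.3455, 0.3074, 0.2265]
eef_rot: [-0.596, -3.084, 0.0]
force: [0.5, 0.9, -0.0]
gripper_width: 0.0464
gripper_force: 0.0
```

Emit:
{"method": "move_arm", "body": {
  "deltas": [
    [[-4.1,-2.2,0,0,0,0,0],[-4.1,-2.2,0,0,0,0,0],[-4.1,-2.2,0,0,0,0,0],[-4.1,-2.2,0,0,0,-6.6,0],[-2,-1,0,0,0,-6.6,0]]
  ]
}}

```text
clock: 1.35
tool_pos: [0.4819, 0.1491, 0.2263]
eef_rot: [-0.235, -3.132, 0.001]
force: [0.3, 1.2, 0.0]
gripper_width: 0.0009
gripper_force: 0.0
```

Emit:
{"method": "move_arm", "body": {
  "deltas": [
    [[0,0,0,0,0,0,0],[0,0,0,0,0,0,0]]
  ]
}}

```text
clock: 1.6
tool_pos: [0.4802, 0.1515, 0.2264]
eef_rot: [-0.24, -3.131, -0.0]
force: [-0.7, 0.1, -0.3]
gripper_width: 0.0002
gripper_force: 0.0
```

```bash
python3 - <<'E'
from h import *
s=bot.read_state();np.save("s1.npy",np.r_[s["tool_pos"],s["eef_rot"]])
a=bot.capture("wrist")
cv2.imwrite("pics/w1.png",a[:,:,::-1])
E
```

```text
(no output)
```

View pics/w1.png

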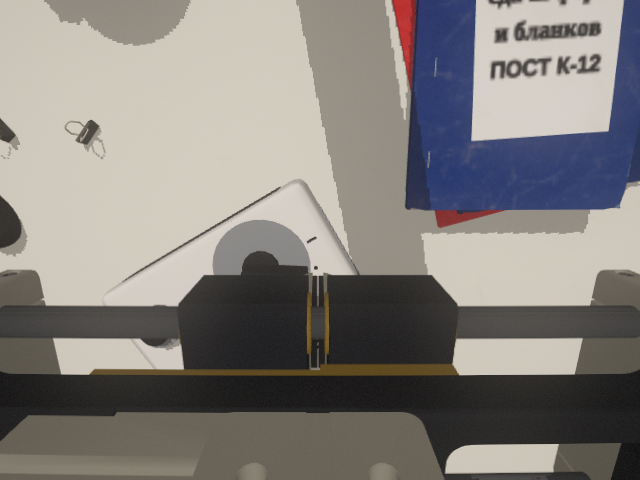

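The wrist view shows the dial at (262,265), partly hidden by the gripper, and the off bar at (311,239). The closed pads are at u≈318, v 273–370. The fingertip shape isn't clear, so I'll check it from the side.

```bash
python3 - <<'E'
from h import *
s=bot.read_state()
b=bot.capture("side")[:,:,::-1]
c=bot.get_calibration("side")
p=c["world_to_cam"]@np.r_[s["tool_pos"],1];x,y=p[0]/-p[2],-p[1]/-p[2];print(x*616.6+318.3,y*616.6+234,p)
b=np.clip(b.astype(float)*1.6,0,255).astype(np.uint8)
cv2.imwrite("pics/s1.png",b)
E
```

```text
155.9321147925876 129.35262263533508 [-0.20271199  0.13064947 -0.7698087   1.        ]
```

View pics/s1.png

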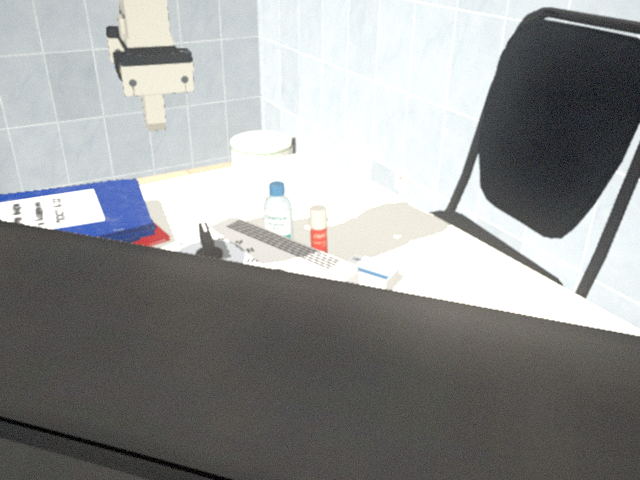

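The side view shows a narrow fingertip, about 20 px wide at (153,110), so its half-width is about 10 mm. I'll cross-check the axis against the marks in the wrist picture.

```bash
python3 - <<'E'
from h import *
v=np.load("s1.npy");s={"tool_pos":v[:3],"eef_rot":v[3:]}
q=onplane("wrist",[(311.5,239.5),(316,268)],.065,s);print(q)
for deg,p in((111.3,q[0]),(81.3,q[1])):
    u=np.array([np.cos(np.radians(deg)),np.sin(np.radians(deg))]);print("axis est",p[:2]-.056*u)
im=cv2.imread("pics/w1.png");hsv=cv2.cvtColor(im,cv2.COLOR_BGR2HSV);g=im[:,:,2]
m=((g>100)&(g<150)).astype(np.uint8);m[:200]=0;m[274:]=0;m[:,:200]=0;m[:,310:]=0
n,l,st,c=cv2.connectedComponentsWithStats(m);i=1+np.argmax(st[1:,4]);print(st[i])
pts=cv2.findContours((l==i).astype(np.uint8),0,1)[0][0].reshape(-1,2);pts=pts[pts[:,1]<262]
w=onplane("wrist",pts,.065,s)[:,:2]
A=np.c_[2*w,np.ones(len(w))];x=np.linalg.lstsq(A,(w**2).sum(1),rcond=None)[0];print("circle",x[:2],np.sqrt(x[2]+x[:2]@x[:2]))
E
```

```text
[[0.49352711 0.14392883 0.065     ]
 [0.52232504 0.14375133 0.065     ]]
axis est [0.51386918 0.09175412]
axis est [0.51385443 0.08839567]
[ 213  220   97   54 3303]
circle [0.49736239 0.09410373] 0.03284073831156938
```

Emit:
{"method": "move_arm", "body": {
  "deltas": [
    [[-1.3,-2.0,0,0,0,0,0],[0,0,4.0,0,0,0,0],[0,0,4.0,0,0,0,0],[0,0,3.5,0,0,0,0],[0,0,0,0,0,0,0]]
  ]
}}

```text
clock: 2.33
tool_pos: [0.4886, 0.1299, 0.1099]
eef_rot: [-0.236, -3.127, 0.001]
force: [-0.1, 0.8, -0.0]
gripper_width: 0.0004
gripper_force: 0.0
```

Emit:
{"method": "move_arm", "body": {
  "deltas": [
    [[0,0,2.0,0,0,0,0],[0,0,1.3,0,0,0,0],[0,0,0,0,0,0,0],[0,0,0,0,0,0,0]]
  ]
}}

```text
clock: 2.82
tool_pos: [0.4913, 0.1295, 0.0796]
eef_rot: [0.237, 3.131, 0.001]
force: [-0.4, 0.1, -0.1]
gripper_width: 0.0004
gripper_force: 0.0
```

Emit:
{"method": "move_arm", "body": {
  "deltas": [
    [[-0.5,0,0,0,0,0,0],[-0.4,0,0,0,0,0,0],[-0.2,0,0,0,0,0,0],[-0.2,0,0,0,0,0,0],[0,0,0,0,0,0,0]]
  ]
}}

```text
clock: 3.45
tool_pos: [0.5035, 0.1274, 0.0786]
eef_rot: [-0.238, -3.132, -0.0]
force: [0.8, 0.6, 0.0]
gripper_width: 0.0004
gripper_force: 0.2
```

Emit:
{"method": "move_arm", "body": {
  "deltas": [
    [[-0.32,0.13,0,0,0,5,0],[-0.32,0.13,0,0,0,5,0],[-0.32,0.13,0,0,0,5,0],[-0.32,0.13,0,0,0,5,0]]
  ]
}}

```text
clock: 3.95
tool_pos: [0.5163, 0.129, 0.0785]
eef_rot: [-0.782, -3.041, 0.001]
force: [-3.1, -0.0, 1.0]
gripper_width: 0.0003
gripper_force: 1.2
```

Emit:
{"method": "move_arm", "body": {
  "deltas": [
    [[-0.32,0.13,0,0,0,5,0],[-0.32,0.13,0,0,0,5,0],[-0.32,0.13,0,0,0,5,0],[-0.32,0.13,0,0,0,5,0],[-0.32,0.13,0,0,0,5,0]]
  ]
}}

```text
clock: 4.58
tool_pos: [0.5323, 0.1245, 0.0785]
eef_rot: [-1.421, -2.799, 0.001]
force: [-4.5, 0.7, 2.7]
gripper_width: 0.0004
gripper_force: 1.8
```

Emit:
{"method": "move_arm", "body": {
  "deltas": [
    [[-0.32,0.13,0,0,0,5,0],[-0.32,0.13,0,0,0,5,0],[-0.32,0.13,0,0,0,5,0],[-0.32,0.13,0,0,0,5,0],[-0.32,0.13,0,0,0,5,0]]
  ]
}}

```text
clock: 5.2
tool_pos: [0.5452, 0.1138, 0.0784]
eef_rot: [-1.993, -2.424, 0.001]
force: [-3.8, 4.9, 1.4]
gripper_width: 0.0006
gripper_force: 2.6
```

```bash
python3 - <<'E'
from h import *
s=bot.read_state();ax=np.array([.514,.0895]);M=R.from_rotvec(s["eef_rot"]).as_matrix()
d=s["tool_pos"][:2]-ax;print("phi",np.degrees(np.arctan2(M[1,1],M[0,1])),"off,r",d@M[:2,0],d@M[:2,1],s["force"])
im=bot.capture("top")[:,:,::-1];cv2.imwrite("pics/t2.png",cv2.resize(im[225:375,210:390],None,fx=4,fy=4,interpolation=cv2.INTER_CUBIC))
E
```

```text
phi 11.156059575550298 off,r 0.01776618556917311 0.03526141976507746 [-3.79627833  4.90833742  1.40369333]
```

View pics/t2.png

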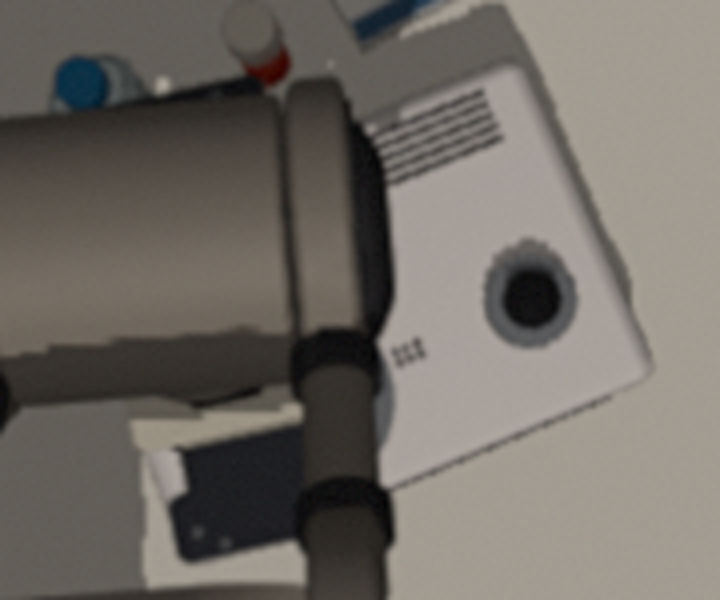

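The arm hides the dial, but the purifier hasn't moved: the button is still at crop (530,298). I'll keep pushing.

Emit:
{"method": "move_arm", "body": {
  "deltas": [
    [[-0.32,0.13,0,0,0,5,0],[-0.32,0.13,0,0,0,5,0],[-0.32,0.13,0,0,0,5,0],[-0.32,0.13,0,0,0,5,0],[-0.32,0.13,0,0,0,5,0]]
  ]
}}

```text
clock: 5.88
tool_pos: [0.5528, 0.0985, 0.0786]
eef_rot: [-2.471, -1.936, -0.002]
force: [-2.0, 8.3, -0.2]
gripper_width: 0.0001
gripper_force: 3.4
```

Emit:
{"method": "move_arm", "body": {
  "deltas": [
    [[-0.32,0.13,0,0,0,5,0],[-0.32,0.13,0,0,0,5,0],[0,0,0,0,0,0,0]]
  ]
}}

```text
clock: 6.25
tool_pos: [0.554, 0.09, 0.0787]
eef_rot: [2.629, 1.72, 0.0]
force: [-0.2, 0.1, -0.2]
gripper_width: 0.0003
gripper_force: 0.2
```

```bash
cat > st.py <<'E'
from h import *
s=bot.read_state();ax=np.array([.514,.0895]);M=R.from_rotvec(s["eef_rot"]).as_matrix()
d=s["tool_pos"][:2]-ax;print("phi",np.degrees(np.arctan2(M[1,1],M[0,1])),"off,r",d@M[:2,0],d@M[:2,1],s["force"],"along x",s["force"][:2]@M[:2,0],s["gripper_force"])
E
python3 st.py
```

```text
phi -23.604070640753438 off,r 0.016491578234939675 0.036482661721266844 [-0.18366693  0.14682617 -0.20355489] along x 0.06099902403849654 0.16882616786460858
```

The force dropped to zero with the finger at −23.6°, so the dial has tipped over to speed 5. I'll back off and look.

Emit:
{"method": "move_arm", "body": {
  "deltas": [
    [[1.0,0,0,0,0,0,0],[1.5,0,0,0,0,0,0],[0,0,-3,0,0,0,0],[0,0,-5,0,0,0,0],[5,2,-4,0,0,0,0]]
  ]
}}

```text
clock: 6.88
tool_pos: [0.5996, 0.1478, 0.1983]
eef_rot: [2.631, 1.717, -0.0]
force: [2.9, 0.3, 0.0]
gripper_width: 0.0004
gripper_force: 0.0
```

Emit:
{"method": "move_arm", "body": {
  "deltas": [
    [[6,0,0,0,0,0,0],[6,0,0,0,0,0,0],[6,0,0,0,0,0,0],[0,0,0,0,0,0,0],[0,0,0,0,0,0,0]]
  ]
}}

```text
clock: 7.5
tool_pos: [0.6718, 0.3136, 0.1951]
eef_rot: [2.629, 1.72, -0.002]
force: [0.3, -0.7, -0.1]
gripper_width: 0.0004
gripper_force: 0.0
```

```bash
python3 st.py; python3 - <<'E'
from h import *
im=bot.capture("top")[:,:,::-1];cv2.imwrite("pics/t3.png",cv2.resize(im[225:375,210:390],None,fx=4,fy=4,interpolation=cv2.INTER_CUBIC))
E
```

```text
phi -23.592298624876694 off,r 0.2685046816636178 0.05487692030770505 [ 0.25563482 -0.71132385 -0.14711513] along x -0.5495572877391111 0.0
```

View pics/t3.png

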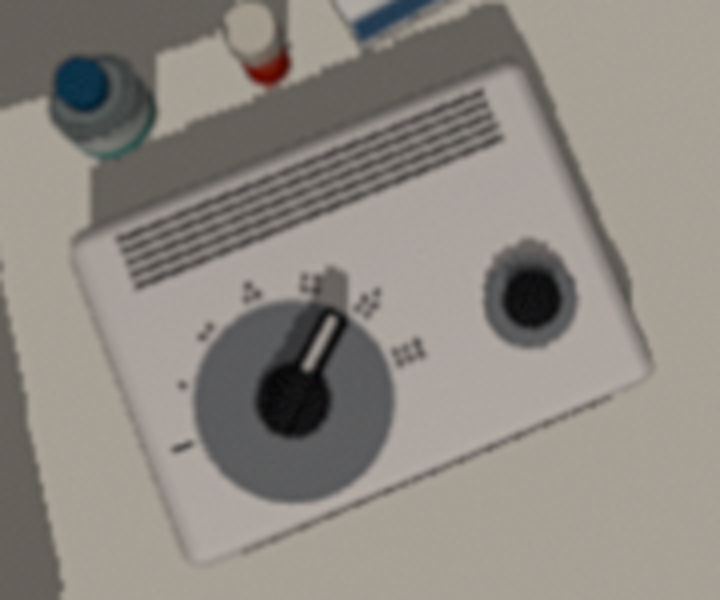

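The pointer tip is at crop (338,312), between the four dots (311,284) and the five dots (368,302). I need to correct for parallax.

```bash
python3 - <<'E'
from h import *
P=lambda u,v:(210+(u+.5)/4-.5,225+(v+.5)/4-.5)
ax=np.array([.514,.0895])
for p in((337,314),(308,368),(335,319)):
    t=onplane("top",[P(*p)],.096)[0][:2]-ax;print(np.degrees(np.arctan2(t[1],t[0])),np.linalg.norm(t))
a,b=onplane("top",[P(308,368),P(333,318)],.096)[:,:2];print(np.degrees(np.arctan2(*(b-a)[::-1])))
E
```

```text
-30.502369199113698 0.04338443666896873
-32.71787599166161 0.015776428245042787
-30.96090109521437 0.04096935535588716
-27.547543975641442
```

```bash
python3 - <<'E'
from h import *
def meas(im,tag,z=.096):
    g=cv2.cvtColor(im,cv2.COLOR_BGR2GRAY).astype(float)
    c=np.array([283.5,325.])
    yy,xx=np.mgrid[0:480,0:640]
    w=onplane("top",np.c_[xx.ravel(),yy.ravel()][(np.hypot(xx-c[0],yy-c[1])<32).ravel()].astype(float),z)[:,:2]
    gv=g[np.hypot(xx-c[0],yy-c[1])<32]
    r=w-np.array([.514,.0895]);rr=np.hypot(*r.T)
    # dark bar: darkest angle by weighted vector, annulus beyond the disc
    for lo,hi in((.022,.040),(.025,.044)):
        k=(rr>lo)&(rr<hi)&(gv<45);print(tag,"dark",k.sum(),np.degrees(np.arctan2(*(r[k]/rr[k][:,None]).mean(0)[::-1])))
    h=cv2.convexHull
    return
meas(cv2.imread("pics/top.png"),"start")
im=bot.capture("top")[:,:,::-1].copy();meas(im,"now")
for tag,i in(("start",cv2.imread("pics/top.png")),("now",im)):
    g=cv2.cvtColor(i,cv2.COLOR_BGR2GRAY);print(tag);
    # white line: bright pixels surrounded by the bar
    yy,xx=np.mgrid[0:480,0:640];m=cv2.morphologyEx((g<45).astype(np.uint8),cv2.MORPH_CLOSE,np.ones((5,5)))
    n,l,s,c=cv2.connectedComponentsWithStats(m);b=l==l[325,284]
    p=onplane("top",np.c_[xx[b],yy[b]].astype(float),.096)[:,:2]-np.array([.514,.0895])
    p=p[np.hypot(*p.T)>.024];mu=p.mean(0);e=np.linalg.svd(p-mu,full_matrices=False)[2][0]
    print(" filled bar mean",np.degrees(np.arctan2(mu[1],mu[0])),"axis dir",np.degrees(np.arctan2(e[1],e[0])),len(p))
E
```

```text
start dark 46 77.76625897707277
start dark 53 78.20588794080413
now dark 35 -29.60482460090253
now dark 38 -30.250409637941672
start
 filled bar mean 78.34481109192271 axis dir -90.2010179112603 82
now
 filled bar mean -29.581036151607773 axis dir 148.5617302597095 81
```

The pointer reads about −30°, while speed 5 is at −38.7°, so friction may be holding it short. I'll look from close up with the wrist camera.

Emit:
{"method": "move_arm", "body": {
  "deltas": [
    [[-5.6,-0.9,0,0,0,0,0],[-5.6,-0.9,0,0,0,0,0],[-5.6,-0.9,0,0,0,0,0],[-5.6,-0.9,0,0,0,0,0],[-5.6,-0.9,0,0,0,0,0]]
  ]
}}

```text
clock: 8.22
tool_pos: [0.5169, 0.0721, 0.1971]
eef_rot: [2.63, 1.716, 0.003]
force: [1.1, -0.1, 0.2]
gripper_width: 0.0001
gripper_force: 0.0
```

Emit:
{"method": "move_arm", "body": {
  "deltas": [
    [[-5.6,-0.9,0,0,0,0,0],[0,0,0,0,0,0,0],[0,0,0,0,0,0,0]]
  ]
}}

```text
clock: 8.6
tool_pos: [0.4879, 0.0263, 0.197]
eef_rot: [2.631, 1.715, 0.003]
force: [-0.0, 0.2, 0.3]
gripper_width: 0.0007
gripper_force: 0.0
```

```bash
python3 - <<'E'
from h import *
s=bot.read_state();np.save("s2.npy",np.r_[s["tool_pos"],s["eef_rot"]]);print(s["tool_pos"],s["clock"])
a=bot.capture("wrist")
cv2.imwrite("pics/w2.png",a[:,:,::-1])
E
```

```text
[0.48790653 0.02629923 0.19701625] 8.6
```

View pics/w2.png

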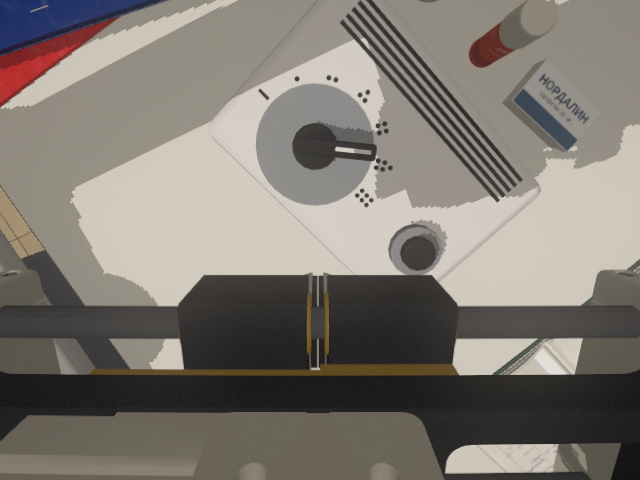

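Wrist view: the dial is centred at (315,145) with its tip at (376,153), so it heads about 8° below horizontal in the image. The five-dot mark at (383,165) is at about 16°, so the pointer is stuck about 8° short. I'll fit the marks for an exact figure and then nudge.

```bash
python3 - <<'E'
from h import *
v=np.load("s2.npy");s={"tool_pos":v[:3],"eef_rot":v[3:]}
mk=[(264,94),(297,79),(333,78),(364,96),(382,128),(383,165),(364,198)]
w=onplane("wrist",mk,.065,s)[:,:2]
A=np.c_[2*w,np.ones(7)];x=np.linalg.lstsq(A,(w**2).sum(1),rcond=None)[0];c=x[:2]
print("circle",c,np.sqrt(x[2]+c@c));d=w-c;a=np.degrees(np.unwrap(np.arctan2(d[:,1],d[:,0])));print(a)
off=np.mean(a+30*np.arange(7));print("off dir",off,"speed5",off-150)
g=cv2.cvtColor(cv2.imread("pics/w2.png"),cv2.COLOR_BGR2GRAY)
t,l=onplane("wrist",[(376,153),(336,149)],.096,s)[:,:2];u=t-c;print("ptr",np.degrees(np.arctan2(u[1],u[0])),np.degrees(np.arctan2(*(t-l)[::-1])),np.linalg.norm(u))
b=onplane("wrist",[(417,252)],.073,s);print("btn",b)
E
```

```text
circle [0.51176557 0.08826382] 0.05682507353719258
[107.93830735  79.53780878  51.00188397  23.08783926  -5.43357184
 -34.67666715 -65.97293927]
off dir 112.21180872843533 speed5 -37.78819127156467
ptr -25.00842004832911 -29.289160174986684 0.04507075912075838
btn [[ 0.55807984 -0.02214212  0.073     ]]
```

Emit:
{"method": "move_arm", "body": {
  "deltas": [
    [[5.3,2.0,0,0,0,0,0],[5.3,2.0,0,0,0,9,0],[0,0,4,0,0,0,0],[0,0,4,0,0,0,0],[0,0,0,0,0,0,0]]
  ]
}}

```text
clock: 9.28
tool_pos: [0.565, 0.1089, 0.113]
eef_rot: [-2.753, -1.508, 0.01]
force: [-0.9, -0.3, 1.1]
gripper_width: 0.0003
gripper_force: 0.0
```

Emit:
{"method": "move_arm", "body": {
  "deltas": [
    [[0,0,2,0,0,0,0],[0,0,1.8,0,0,0,0],[0,0,0,0,0,0,0],[0,0,0,0,0,0,0]]
  ]
}}

```text
clock: 9.78
tool_pos: [0.5681, 0.1082, 0.0798]
eef_rot: [2.755, 1.507, 0.004]
force: [0.3, 0.1, -0.0]
gripper_width: 0.0008
gripper_force: 0.0
```

```bash
sed -i 's/\[.514,.0895\]/[.513,.089]/' st.py; python3 st.py
```

```text
phi -32.65533886659711 off,r 0.04588409473763037 0.036043799166759496 [ 0.30421711  0.06638259 -0.03681263] along x 0.22003917373244689 0.0
```

Emit:
{"method": "move_arm", "body": {
  "deltas": [
    [[-1.2,0,0,0,0,0,0],[-0.9,0,0,0,0,0,0],[-0.4,0,0,0,0,0,0],[-0.3,0,0,0,0,0,0],[0,0,0,0,0,0,0]]
  ]
}}

```text
clock: 10.4
tool_pos: [0.5522, 0.0842, 0.0783]
eef_rot: [2.757, 1.506, 0.002]
force: [0.8, 0.7, 0.5]
gripper_width: 0.0006
gripper_force: 0.6
```

Emit:
{"method": "move_arm", "body": {
  "deltas": [
    [[-0.2,0.1,0,0,0,3,0],[-0.15,0.0,0,0,0,0,0],[0,0,0,0,0,0,0]]
  ]
}}

```text
clock: 10.78
tool_pos: [0.5518, 0.0823, 0.0783]
eef_rot: [-2.794, -1.434, -0.005]
force: [3.7, 6.0, 0.2]
gripper_width: 0.0008
gripper_force: 3.7
```

```bash
python3 st.py
```

```text
phi -35.67434649002905 off,r 0.017191861405180295 0.03544226793984316 [3.73450099 5.96935545 0.21524638] along x 7.027013819032054 3.72598291374743
```

Emit:
{"method": "move_arm", "body": {
  "deltas": [
    [[0,0,0,0,0,0,0],[0,0,0,0,0,0,0]]
  ]
}}

```text
clock: 11.02
tool_pos: [0.5518, 0.0823, 0.0783]
eef_rot: [-2.794, -1.434, -0.005]
force: [3.6, 5.4, 0.8]
gripper_width: 0.0005
gripper_force: 3.6
```

```bash
python3 st.py
```

```text
phi -35.664928638586595 off,r 0.017176818718413644 0.03543623521593116 [3.59508719 5.40698084 0.79562345] along x 6.488913057696783 3.6471344047458842
```

Emit:
{"method": "move_arm", "body": {
  "deltas": [
    [[1.5,0,0,0,0,0,0],[2.0,0,0,0,0,0,0],[0,0,-5,0,0,0,0],[0,0,-6,0,0,0,0],[-6,-1,-1,0,0,0,0]]
  ]
}}

```text
clock: 11.65
tool_pos: [0.5322, 0.0677, 0.2023]
eef_rot: [2.788, 1.437, 0.014]
force: [-0.0, -1.3, -0.3]
gripper_width: 0.0001
gripper_force: 0.0
```

Emit:
{"method": "move_arm", "body": {
  "deltas": [
    [[-6,-1,0,0,0,0,0],[-2,0,0,0,0,0,0],[0,0,0,0,0,0,0],[0,0,0,0,0,0,0]]
  ]
}}

```text
clock: 12.15
tool_pos: [0.4744, 0.0078, 0.198]
eef_rot: [-2.795, -1.435, -0.001]
force: [0.7, -0.1, -0.1]
gripper_width: 0.0003
gripper_force: 0.0
```

```bash
python3 - <<'E'
from h import *
s=bot.read_state();np.save("s3.npy",np.r_[s["tool_pos"],s["eef_rot"]]);print(s["tool_pos"],s["clock"])
a=bot.capture("wrist")[:,:,::-1]
ctr=[]
o,d=None,None
cv2.imwrite("pics/w3full.png",a)
# crop round predicted dial
T=np.eye(4);T[:3,:3]=R.from_rotvec(s["eef_rot"]).as_matrix();T[:3,3]=s["tool_pos"];c=bot.get_calibration("wrist")
p=np.linalg.inv(T@c["T_tool_cam"])@np.array([.513,.089,.065,1]);u=int(c["K"][0,2]+348.4*p[0]/-p[2]);v=int(c["K"][1,2]+348.4*p[1]/p[2]);print(u,v)
u0,v0=max(0,u-100),max(0,v-90);print("origin",u0,v0)
cv2.imwrite("pics/w3.png",cv2.resize(a[v0:v0+150,u0:u0+200],None,fx=4,fy=4,interpolation=cv2.INTER_CUBIC))
E
```

```text
[0.47436479 0.00783466 0.19796193] 12.15
297 122
origin 197 32
```

View pics/w3.png

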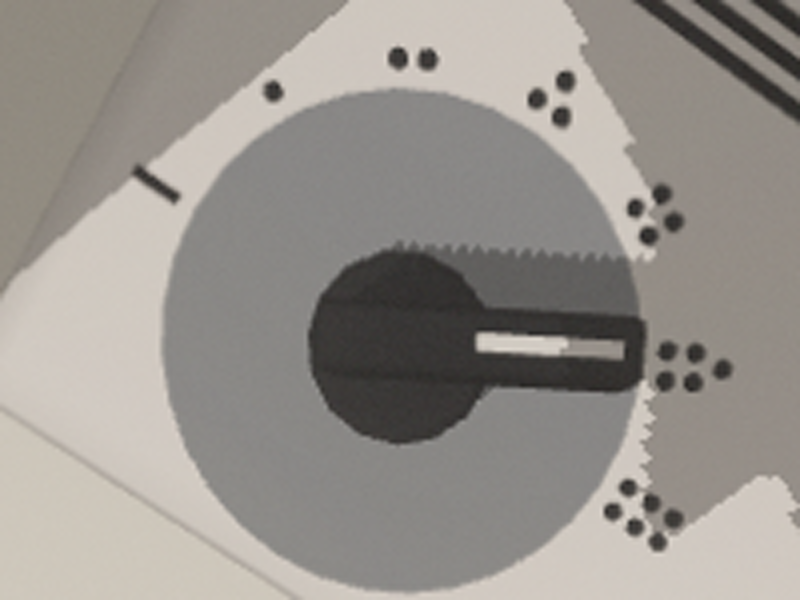

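The close view shows the pointer within about 2° of the five-dot mark: its line runs (476,342)→(624,350), with five dots at (690,367). The dial is at speed 5, so next is the button.

Emit:
{"method": "move_arm", "body": {
  "deltas": [
    [[1.2,4.3,0,0,0,0,0],[1.2,4.3,0,0,0,0,0],[0,0,4,0,0,0,0],[0,0,4,0,0,0,0],[0,0,1.5,0,0,0,0]]
  ]
}}

```text
clock: 12.82
tool_pos: [0.5564, -0.0223, 0.1002]
eef_rot: [-2.792, -1.435, 0.006]
force: [0.5, 0.5, -0.2]
gripper_width: 0.0004
gripper_force: 0.0
```

Emit:
{"method": "move_arm", "body": {
  "deltas": [
    [[0,0,0,0,0,0,0],[0,0,0,0,0,0,0],[0,0,0.8,0,0,0,0],[0,0,0.4,0,0,0,0],[0,0,0,0,0,0,0]]
  ]
}}

```text
clock: 13.45
tool_pos: [0.5569, -0.0234, 0.0908]
eef_rot: [-2.795, -1.434, 0.0]
force: [1.0, -0.5, -0.5]
gripper_width: 0.0007
gripper_force: 0.0
```

Emit:
{"method": "move_arm", "body": {
  "deltas": [
    [[0.1,0.1,0.4,0,0,0,0],[0,0,0.4,0,0,0,0],[0,0,0.2,0,0,0,0],[0,0,0,0,0,0,0]]
  ]
}}

```text
clock: 13.95
tool_pos: [0.5589, -0.0232, 0.0813]
eef_rot: [2.795, 1.434, 0.001]
force: [0.5, 0.1, 3.4]
gripper_width: 0.0006
gripper_force: 1.6
```

Emit:
{"method": "move_arm", "body": {
  "deltas": [
    [[0,0,0.2,0,0,0,0],[0,0,0.0,0,0,0,0]]
  ]
}}

```text
clock: 14.2
tool_pos: [0.559, -0.0233, 0.0809]
eef_rot: [2.794, 1.434, 0.003]
force: [-2.8, -0.5, 15.4]
gripper_width: 0.0002
gripper_force: 8.1
```

Emit:
{"method": "move_arm", "body": {
  "deltas": [
    [[0,0,0.2,0,0,0,0],[0,0,0.0,0,0,0,0]]
  ]
}}

```text
clock: 14.45
tool_pos: [0.5591, -0.0233, 0.0806]
eef_rot: [2.793, 1.434, 0.004]
force: [-8.3, 1.2, 27.9]
gripper_width: 0.0003
gripper_force: 14.3
```

It hit a firm stop near z = 0.081 with about 3.5 N just before. I'll release slowly to confirm the travel.

Emit:
{"method": "move_arm", "body": {
  "deltas": [
    [[0,0,-0.5,0,0,0,0],[0,0,0,0,0,0,0]]
  ]
}}

```text
clock: 14.7
tool_pos: [0.5589, -0.0233, 0.0825]
eef_rot: [2.794, 1.434, 0.002]
force: [0.2, -0.3, 4.3]
gripper_width: 0.0005
gripper_force: 1.4
```

Emit:
{"method": "move_arm", "body": {
  "deltas": [
    [[0,0,-0.2,0,0,0,0],[0,0,0,0,0,0,0],[0,0,0,0,0,0,0]]
  ]
}}

```text
clock: 15.08
tool_pos: [0.5586, -0.0232, 0.0837]
eef_rot: [-2.795, -1.434, -0.0]
force: [0.7, -0.4, 2.4]
gripper_width: 0.0006
gripper_force: 1.2
```

Emit:
{"method": "move_arm", "body": {
  "deltas": [
    [[0,0,-0.2,0,0,0,0],[0,0,0,0,0,0,0],[0,0,0,0,0,0,0]]
  ]
}}

```text
clock: 15.45
tool_pos: [0.5583, -0.0232, 0.0858]
eef_rot: [-2.795, -1.434, 0.001]
force: [0.6, -0.3, 1.6]
gripper_width: 0.0006
gripper_force: 0.7
```

Emit:
{"method": "move_arm", "body": {
  "deltas": [
    [[0,0,-0.2,0,0,0,0],[0,0,0,0,0,0,0],[0,0,0,0,0,0,0]]
  ]
}}

```text
clock: 15.82
tool_pos: [0.5582, -0.0231, 0.0878]
eef_rot: [-2.795, -1.434, 0.001]
force: [-0.5, -0.1, -0.9]
gripper_width: 0.0001
gripper_force: 0.0
```

The spring contact ran from about 0.087 down to 0.081, which is the full 6 mm. I'll move clear and do a last check.

Emit:
{"method": "move_arm", "body": {
  "deltas": [
    [[0,0,-4,0,0,0,0],[0,0,-6,0,0,0,0],[-3,-4,-1,0,0,0,0],[-3,-5,0,0,0,0,0],[0,0,0,0,0,0,0]]
  ]
}}

```text
clock: 16.45
tool_pos: [0.4458, -0.0185, 0.1975]
eef_rot: [-2.793, -1.433, 0.005]
force: [0.5, -0.7, -0.2]
gripper_width: 0.0001
gripper_force: 0.0
```

Emit:
{"method": "move_arm", "body": {
  "deltas": [
    [[0,0,0,0,0,0,0],[0,0,0,0,0,0,0]]
  ]
}}

```text
clock: 16.7
tool_pos: [0.4518, -0.0197, 0.1981]
eef_rot: [2.795, 1.434, 0.001]
force: [-0.9, 0.3, 0.7]
gripper_width: 0.0004
gripper_force: 0.0
```

```bash
python3 - <<'E'
from h import *
a=bot.capture("wrist")[:,:,::-1]
cv2.imwrite("pics/w4.png",a)
E
```

```text
(no output)
```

View pics/w4.png

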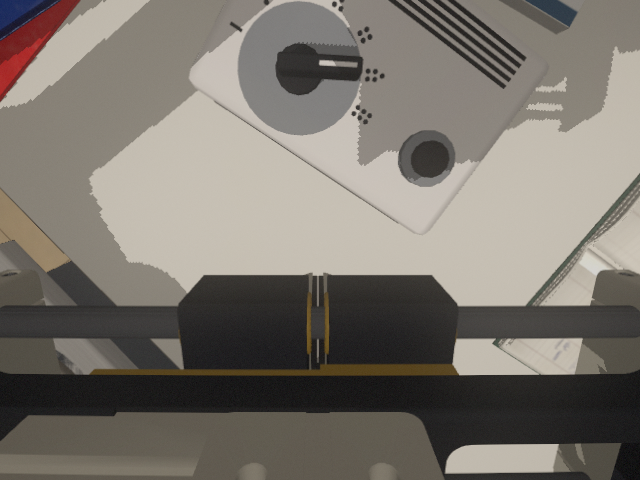

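The pointer tip at (362,67) still lines up with the five dots at (374,75). The button at (430,158) is up, and the arm is clear.

```bash
python3 -c "
from cell import bot
print(bot.sign_off())"
```

```text
the job is handed in; nothing more can be done
None
```

I turned the dial to speed 5 (within about 2° of the five-dot mark), pressed the start button its full 6 mm travel and released it, moved the arm clear, and handed the job in; the sign-off call gave no pass or fail result.

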